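# Close the curing cabinet's sash with the hook rod

### The job

Freshly glued iron heads are curing in the small cabinet at the back of the bench: take the hook rod from its wooden rest, catch the ring on the cabinet's raised sash with the hook and pull the sash down until it is fully shut. Then unhook the rod, leaving the sash shut, and lay the rod back in both notches of its rest with its hook hanging down, as you found it. Touch the sash and its ring only with the rod, and do not disturb the other things on the bench.

Things in the scene. Friction and masses are not known exactly. Their poses are not given: they have to be found in the camera images.
- hook_rod: hook rod, 195 mm long, 90 g. Origin: middle of its wooden handle, on the axis; x towards the hook, z up as it lies in the rest. Handle 110 mm long (x -55 to 55), 24 wide (y), 20 high (z), balanced near its middle. Then a brass collar 16 mm thick (x 54 to 68) and a steel shank of 8 mm diameter, whose end bends straight down (-z) at x = 136 as the hook: 8 mm thick, ending 34 mm below the axis
- hook_tip (a point): centre of the rounded end of the hook, 4 mm before its very end: at x = 136, y = 0, z = -30 mm in the rod's frame, same axes as the rod
- rest: fixed wooden rest: 185 x 62 x 10 mm board, two cradles 12 mm thick. Origin on the bench; x the way the hook points. Rear cradle x = -43: notch 34 mm wide, floor 50 high, ears to 68, carries the handle. Front cradle x = 85: notch 22 wide, floor 56 high, ears to 74, carries the shank. The rod's origin lies about 60 mm above this origin; handle free between the cradles. Stands left or right
- cabinet: fixed grey curing cabinet, 270 mm wide, 130 mm deep, 345 mm high. Origin on the bench under the middle of its front; x points into the cabinet (away from the robot, turned with the cabinet's yaw), z up. Its sash runs in front, in upright aluminium channels
- sash (a joint): height of the sliding sash (clear pane in an aluminium frame, 246 x 190 mm) above its shut position, m: 0 is fully shut (hard stop), 0.13 fully up. It stays where it is left; pulling it down takes about 2 N, more when fast; lifting it about 5 N
- ring_bar (a point): middle of the lower bar of the steel ring on the sash, 130 mm high plus the joint value; axes as the cabinet's. The upright ring faces the front, its bar 8 mm thick; opening 54 mm wide (y +-27), 60 high (z 4 to 64), corners rounded. It stands 50 mm before the sash, held by a 10 mm thick arm from its top bar; free space behind. The hook goes in from the front, then drops behind the lower bar
- tin_box: red hinged tin, 87 x 118 x 44 mm, loose bystander in the place opposite the rest; origin in the middle of its underside, z up
- v_block: grey steel V block, 44 x 60 x 42 mm, loose bystander; origin in the middle of its underside, z up
- ring_gauge: pale steel ring gauge, 44 mm across, 14 mm high, loose bystander; origin in the middle of its underside, z up
- glue_bottle: glue bottle with a pointed cap, 44 mm across, 148 mm high, loose bystander; origin in the middle of its underside, z up
- masking_tape: roll of masking tape lying flat, 96 mm across, 25 mm high, loose bystander; origin in the middle of its underside, z up
- spanner: steel spanner lying flat, 171 mm long, 8 mm high, loose bystander; origin in the middle of its underside, z up
Mind the look-alikes: they are no part of the job. There is more than one size of the hook_rod; the one meant has the size given above.

How it is judged:
On the way, in this order (a step that is already met when the one before it is completed fails the run):
1. the rod is lifted out of its rest (z of hook_rod in the frame of rest above 0.09 m and value of joint sash above 0.07 m), for 0.1 s.
2. the hook hangs through the ring, behind its lower bar, with the sash still up (y of hook_tip in the frame of ring_bar between -0.027 and 0.027 m and x of hook_tip in the frame of ring_bar between 0.004 and 0.045 m and z of hook_tip in the frame of ring_bar between -0.035 and -0.004 m and value of joint sash above 0.05 m), for 0.1 s.
3. the sash is pulled shut with the hook in the ring (y of hook_tip in the frame of ring_bar between -0.027 and 0.027 m and x of hook_tip in the frame of ring_bar between 0.004 and 0.045 m and z of hook_tip in the frame of ring_bar between -0.035 and -0.004 m and value of joint sash below 0.006 m), for 0.1 s.
At the end, for the whole second after the job is handed in: the sash is shut (within 6 mm of its stop) and the rod lies still in both cradles of its rest, hook hanging down at the front: its middle within 20 mm lengthways and 10 mm sideways of the rest's and 54 to 66 mm high, lined up within 0.15 rad (value of joint sash below 0.006 m and x of hook_rod in the frame of rest between -0.02 and 0.02 m and y of hook_rod in the frame of rest between -0.01 and 0.01 m and z of hook_rod in the frame of rest between 0.054 and 0.066 m and angle between the x axis of hook_rod and the x axis of rest, either way round below 0.15 rad and x of hook_tip in the frame of rest between 0.11 and 0.16 m and z of hook_tip in the frame of rest between 0.018 and 0.04 m and linear speed of hook_rod below 0.02 m/s); the robot touches nothing.
It fails at once if the fingers or the arm press on the sash or its ring (over 1 N) (contact force between any of the fingers, the arm and sash above 1 N).
It fails at once if another thing on the bench is shifted by more than 30 mm (distance of any of tin_box, v_block, ring_gauge, glue_bottle, masking_tape, spanner from where it was at the start of the episode above 0.03 m).
It also fails if it takes over 72 s, if anything falls off the work surface, if the arm or the gripper's body presses on something with over 40 N, if the wrist force passes 120 N, or if a joint passes its speed limit or range.

### The arm

A 7-joint arm with a two-finger parallel gripper is mounted at the origin on a cart in front of the work surface, level with it; the furniture and walls round the work are solid. World frame = base frame: x ahead of the robot, y to its left, z up, the work surface at z = 0. Lengths are in m, angles in rad, forces in N, time in s.
With the tool pointing down it reaches from about 0.4 to 0.85 m from the base axis. Payload 10.4 kg.
Tool frame: the origin (TCP) lies midway between the tips of the shut fingers; the grasp point (between the pads) lies 19 mm behind it; z points along the fingers, y is the direction in which the jaws open and shut (so a half turn about z gives the same grasp; the last joint's range is limited). The gripper opens to 85 mm and grips with 20 to 120 N. Pads are 22 mm wide; open, the fingers measure 114 mm over their backs; the gripper's body (76 mm by 85 mm) begins 54 mm behind the grasp point. The pads swing forward as they close: fully open they stand 13 mm farther back than shut.
Start: joints at [-1.367, 0.332, -0.065, 1.46, 0.022, 1.35, -0.088], TCP at [0.141, 0.609, 0.231] pointing down, gripper open.
Joint ranges: [-2.6, 2.6], [-0.5, 2.12], [-1.47, 1.34], [0.16, 2.42], [-1.27, 4.41], [0.06, 2.06], [-2.6, 2.6]. Speed limits (rad/s): [2.22, 2.22, 2.79, 2.79, 3.14, 3.14, 3.14].

### API

Orientations are given as a unit quaternion [x, y, z, w].
In Python, from workcell import get_obs, camera, calibration, hand_in gives the robot as it stands.
- The arm moves only by the shell command python3 -m handwheel 'ROWS' [FORCE]. ROWS is JSON, a list of rows, each an object with "jaw": the finger opening in mm, from 0 to 85.4; "delta_pos": the shift along the tool's x, y, z scaled (see below), a list of three; "turn": the turn about the tool's z scaled (see below). In form: [{"jaw": jaw, "delta_pos": [tx, ty, tz], "turn": turn}, ...]. A call has 1 to 10 rows; each row is the pose to reach, as a shift and turn from the pose commanded when the call began, along the tool's axes at that moment, turning the shorter way round; what a row does not reach only later rows make up. The controller multiplies each number of a shift by 1 m and each number of a turn by pi rad. A row lasts 1/12 s, in which the tool goes at most 41.7 mm and 7.16 degrees, less where a joint would pass 70% of its speed; a pose out of reach is approached as far as the arm can. A call with a number of a shift or a turn outside -1 to 1 is refused whole. A call with a gripper value outside its range is refused whole. The fingers move at their own pace and stop on an object; FORCE is the grip in N (left out, the last holds). Time passes only in rows, so rows that repeat a pose let the fingers close. It gives the time, the measured TCP pose, the force and the opening at its end, in the units of the state.
- get_obs(): the state, without advancing time (a new reading comes with each control period).
- camera(name): name is "scene" or "top" or "wrist"; returns the picture (480x640x3 uint8, red, green, blue); there is no depth.
- calibration(name): a dict with "mtx" (3x3 intrinsics, pixels), "rvec" (rotation vector, rad) and "tvec" (3), from world to camera coordinates, as OpenCV has them. Camera axes: x right, y down, z forward; pixel columns grow to the right and rows downward; lengths in m; the calibration is good to about 2 mm. A picture is of the moment at which its call begins: read the wrist's pose just before it. calibration takes no time and is no camera call; for the wrist camera it gives the pose at the moment of the call.
- hand_in(): hands the job in, once; it reports no verdict.
The state is a dict: "clock": time; "joint_pos": joint angles; "joint_velocities": joint speeds; "tau": joint torques, N m; "position": TCP position; "ee_rot": TCP orientation; "ft_force": force on the tool from outside, world axes, zero at the start; "torque": the same for the moment, N m; "grip_width": opening from 0.0 (shut) to 1.0 (fully open).
Only numpy, scipy, OpenCV 4.12 (cv2) and the standard library are available. Lean on these libraries where they do the work, as an engineer would, in place of code of your own. Each camera call takes 0.05 s, during which the arm holds its last target.

## Working session

There is one attempt and no reset: what is moved stays moved. The work goes in short steps, Python scripts to look and compute and a shell command to move; the robot and the scene stay as the last step left them, time stands still between calls to the robot, and variables do not carry over. Pictures are saved under pics/ and viewed, and the job is handed in when it is done.

```bash
mkdir -p pics; ls; python3 - <<'E'
from workcell import *
import cv2
for n in ("scene","top","wrist"):
    c=calibration(n); print(n,c)
    cv2.imwrite(f"pics/{n}0.png",camera(n)[:,:,::-1])
print(get_obs())
E
```

```text
pics
scene {'mtx': array([[464.12051807,   0.        , 320.8523401 ],
       [  0.        , 464.12051807, 237.44293411],
       [  0.        ,   0.        ,   1.        ]]), 'rvec': array([ 2.28263082, -0.90064782,  0.31373615]), 'tvec': array([-0.44350177,  0.33546728,  0.97772195])}
top {'mtx': array([[474.42568381,   0.        , 317.72520773],
       [  0.        , 474.42568381, 244.23578439],
       [  0.        ,   0.        ,   1.        ]]), 'rvec': array([ 2.1385389 , -2.19821381,  0.11394003]), 'tvec': array([-0.03871306,  0.57795091,  1.33509383])}
wrist {'mtx': array([[391.54987356,   0.        , 316.76936566],
       [  0.        , 391.54987356, 234.75864839],
       [  0.        ,   0.        ,   1.        ]]), 'rvec': array([-2.27370663, -1.81149466, -0.25628067]), 'tvec': array([-0.62506273, -0.03563019,  0.37995706])}
{'clock': 0.15, 'joint_pos': array([-1.36660986,  0.33271739, -0.06470012,  1.4607277 ,  0.02160823,
        1.34990571, -0.08847374]), 'joint_velocities': array([ 0.00060177, -0.00295523, -0.00196201, -0.00340989,  0.00122687,
        0.00039489,  0.00159569]), 'tau': array([ 3.95701709e-04, -6.25831175e+01,  4.87417204e-02, -3.91850030e+01,
        1.62186247e-02,  7.54976529e-03,  5.69424981e-05]), 'position': array([0.14046959, 0.60872556, 0.2307144 ]), 'ee_rot': array([ 1.13128188e-01,  9.93580259e-01, -5.30213532e-04, -3.35144336e-05]), 'ft_force': array([ 0.1728509 ,  0.39805734, -0.07064648]), 'torque': array([0.01326528, 0.02551598, 0.01446366]), 'grip_width': 0.9977727481155397}
```

View pics/scene0.png

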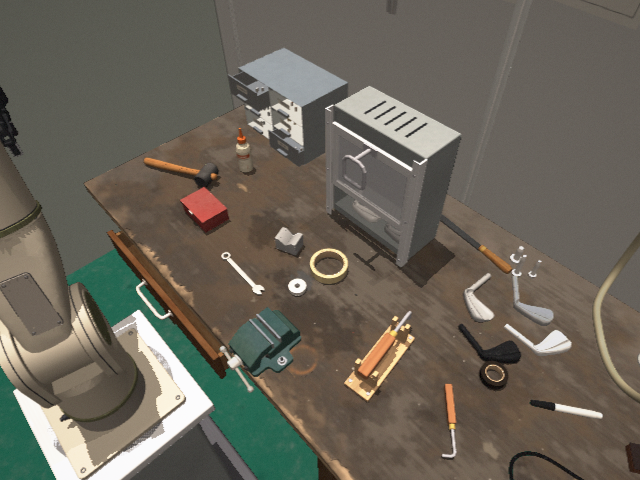

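View pics/top0.png

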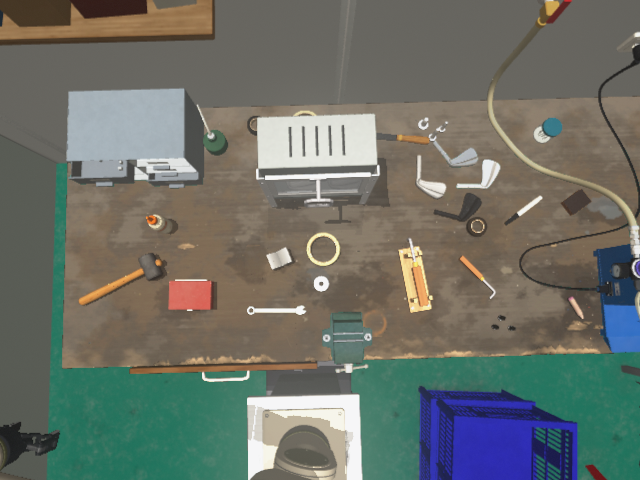

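View pics/wrist0.png

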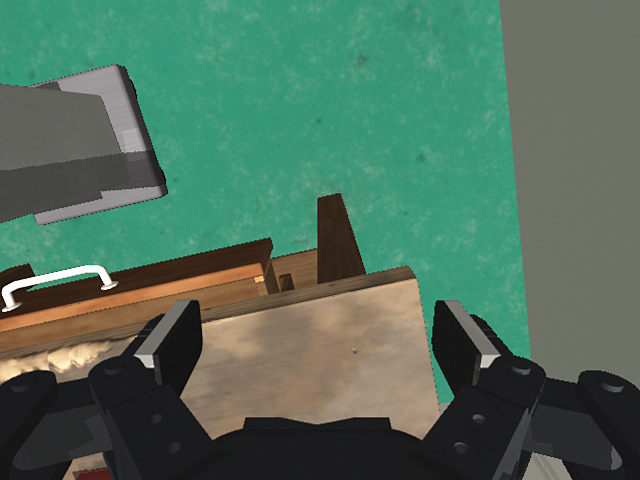

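```bash
cat > h.py <<'E'
import numpy as np, cv2
from workcell import *
def proj(n,P,c=None):
    c=c or calibration(n)
    return cv2.projectPoints(np.array(P,float).reshape(-1,3),c['rvec'],c['tvec'],c['mtx'],None)[0].reshape(-1,2)
def ray(n,uv,c=None):
    c=c or calibration(n); R=cv2.Rodrigues(c['rvec'])[0]
    d=R.T@np.linalg.inv(c['mtx'])@np.array([*uv,1.]); o=-R.T@c['tvec']; return o,d
def atz(n,uv,z,c=None):
    o,d=ray(n,uv,c); return o+d*(z-o[2])/d[2]
def tri(l,cs=None):
    A=[];b=[]
    for n,uv,*c in l:
        o,d=ray(n,uv,*(c or [None])); d=d/np.linalg.norm(d); M=np.eye(3)-np.outer(d,d); A.append(M); b.append(M@o)
    x=np.linalg.lstsq(np.vstack(A),np.hstack(b),rcond=None)[0]
    return x
E
python3 - <<'E'
import cv2
def crop(s,x,y,w,h,k,o):
    im=cv2.imread(s)[y:y+h,x:x+w]; cv2.imwrite(o,cv2.resize(im,None,fx=k,fy=k,interpolation=cv2.INTER_CUBIC))
crop('pics/top0.png',380,225,100,100,6,'pics/c1.png')
crop('pics/scene0.png',330,290,130,120,6,'pics/c2.png')
crop('pics/top0.png',245,100,150,130,5,'pics/c3.png')
crop('pics/scene0.png',310,80,160,190,3,'pics/c4.png')
E
```

```text
(no output)
```

View pics/c1.png

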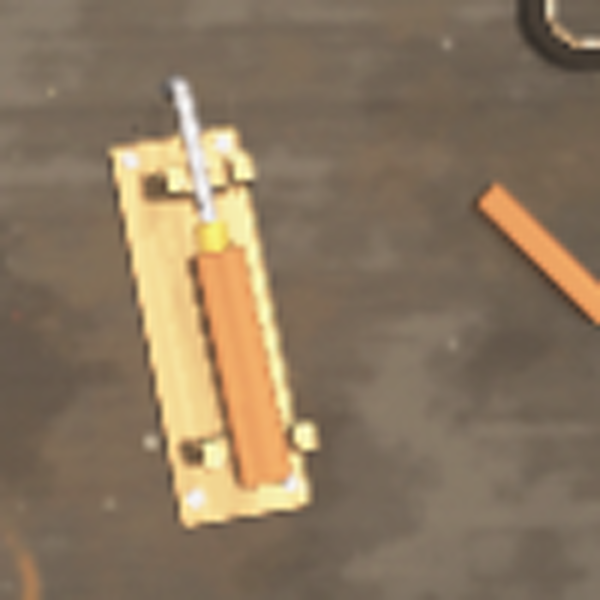

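View pics/c2.png

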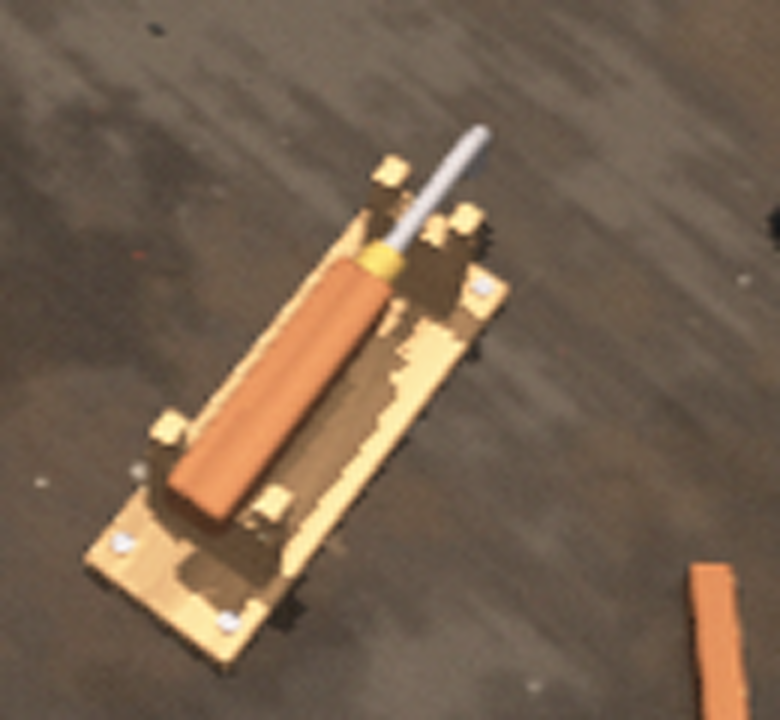

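View pics/c3.png

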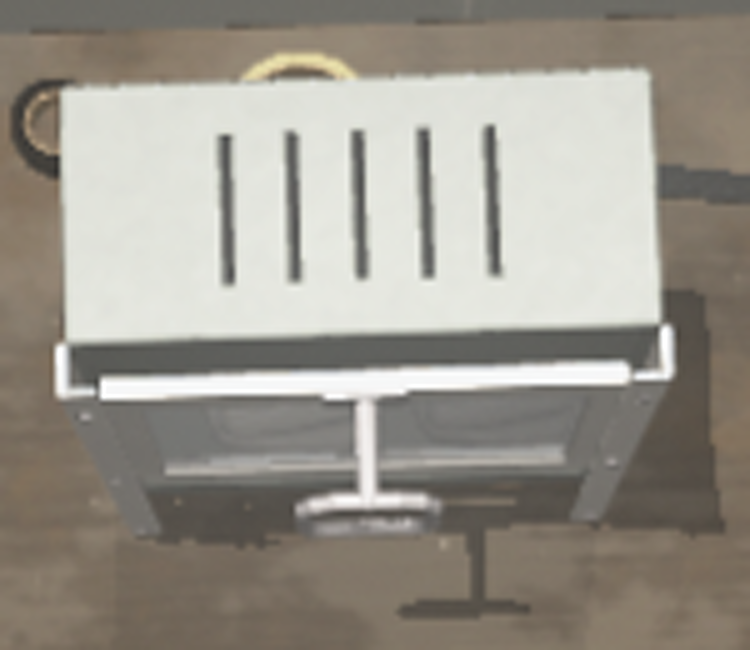

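View pics/c4.png

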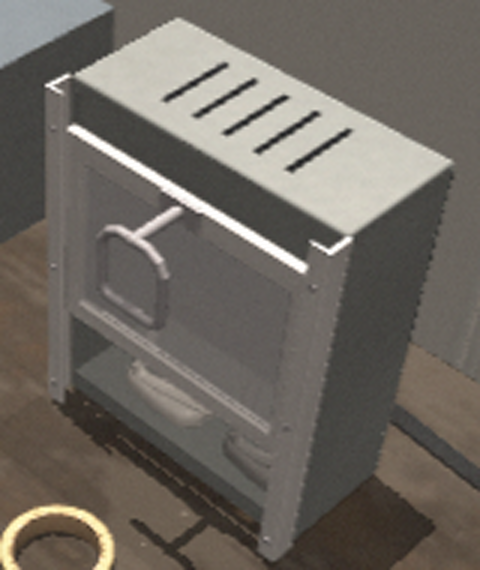

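```bash
python3 - <<'E'
from h import *
from scipy.optimize import least_squares as ls
T=calibration('top');S=calibration('scene')
def fit(obs,x0):
    def pts(p,L):
        L=np.array(L,float);c,s=np.cos(p[2]),np.sin(p[2])
        return np.c_[p[0]+c*L[:,0]-s*L[:,1],p[1]+s*L[:,0]+c*L[:,1],L[:,2]]
    def f(p):
        r=[]
        for n,l,uv in obs: r+=list((proj(n,pts(p,[l]),T if n=='top' else S)[0]-uv))
        return np.array(r)
    s=ls(f,x0,loss='soft_l1'); print(s.x.round(4),f(s.x).round(1)); return s.x
h=.345
fit([('top',(.13,.135,h),(257,118)),('top',(.13,-.135,h),(375,114)),('top',(0,.135,h),(258,168.6)),('top',(0,-.135,h),(377,165)),
('scene',(.13,.135,h),(369.3,86)),('scene',(.13,-.135,h),(460.7,134)),('scene',(0,-.135,h),(426.7,160)),('scene',(0,.135,h),(335,105))],[.7,0,0])
R=[('top',(.0925,.031,.01),(398.3,250)),('top',(.0925,-.031,.01),(419.7,246.2)),('top',(-.0925,-.031,.01),(431.7,308.8)),('top',(-.0925,.031,.01),(410.5,312.8)),
('scene',(.0925,-.031,.01),(414.7,338.3)),('scene',(-.0925,-.031,.01),(368,400.3)),('scene',(-.0925,.031,.01),(344.2,383))]
p=fit(R,[.4,-.3,0])
p=fit(R[:4],[.4,-.3,0])
# rod: handle end & hook in top at z=.06
for uv in [(380+268/6,225+480/6),(380+222/6,225+253/6)]: print('handle top',atz('top',uv,.07))
print(atz('top',(380+175/6,225+82/6),.062))
ring=tri([('top',(319,205)),('scene',(352.7,182.7))]);print('ring',ring)
# others
for n,uv,z in [('vblock',(279,258),.04),('tape',(323,249),.012),('gauge',(321,284),.014),('span',(276,310),.008),('spanR',(305,310),.008),('vise',(348,312),.08),('decoy',(465,260),.01)]: print(n,atz('top',uv,z).round(3))
E
```

```text
[ 0.7133 -0.0595  0.0076] [-0.1 -2.6  0.4 -2.7  0.1  2.7  1.2  2.1  0.3 -2.3  2.1 -1.7 -2.5 -0.1
 -4.2  0.3]
[ 0.471  -0.3342  0.1462] [ 0.3 -0.9 -0.3 -0.7  0.3 -0.4  0.3 -0.6 -0.  -0.4 -0.8  1.1 -1.2  0.3]
[ 0.4691 -0.3336  0.1439] [ 0.2 -0.3 -0.3 -0.1  0.   0.3  0.1  0. ]
handle top [ 0.39609277 -0.3444627   0.07      ]
handle top [ 0.50087158 -0.32847468  0.07      ]
[ 0.58199888 -0.31207789  0.062     ]
ring [ 0.65253134 -0.05979135  0.23354174]
vblock [0.539 0.057 0.04 ]
tape [ 0.564 -0.07   0.012]
gauge [ 0.463 -0.061  0.014]
span [0.392 0.071 0.008]
spanR [ 0.389 -0.013  0.008]
vise [ 0.383 -0.132  0.08 ]
decoy [ 0.521 -0.482  0.01 ]
```

```bash
python3 - <<'E'
import cv2
def crop(s,x,y,w,h,k,o):
    im=cv2.imread(s)[y:y+h,x:x+w]; cv2.imwrite(o,cv2.resize(im,None,fx=k,fy=k,interpolation=cv2.INTER_CUBIC))
crop('pics/scene0.png',335,140,50,55,10,'pics/c5.png')
crop('pics/top0.png',295,170,50,45,12,'pics/c6.png')
E
```

```text
(no output)
```

View pics/c5.png

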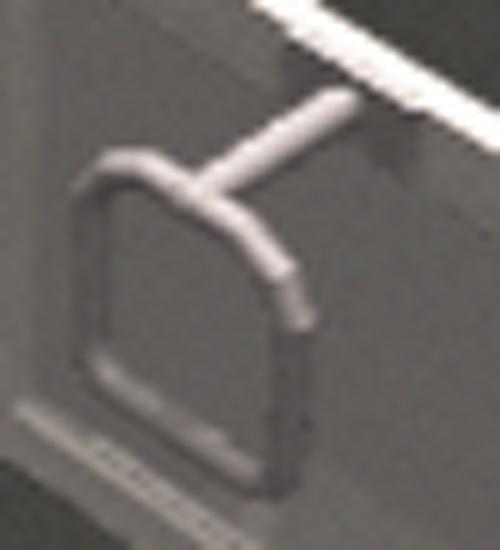

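View pics/c6.png

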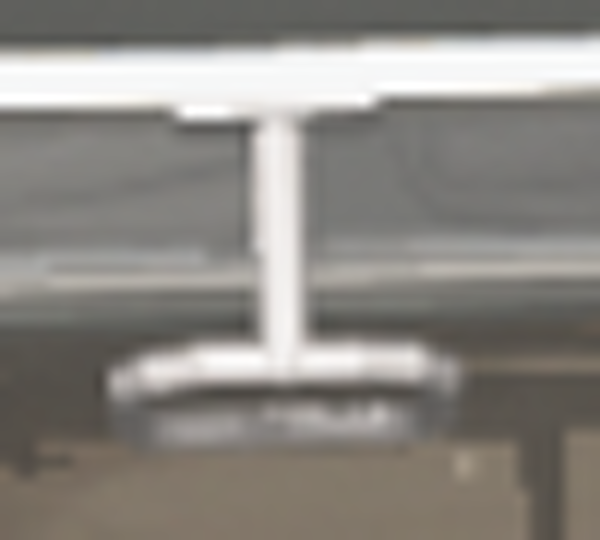

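```bash
python3 - <<'E'
from h import *
from scipy.optimize import least_squares as ls
T=calibration('top');S=calibration('scene')
obs=[('scene',(0,0,.068),(355,159)),('scene',(0,0,0),(353.3,182.5)),('top',(0,0,.068),(318.7,200)),('top',(0,0,0),(318.7,205.4)),
('scene',(0,.031,.034),(344,168)),('scene',(0,-.031,.034),(363.8,180.5))]
def f(p):
    r=[]
    for n,l,uv in obs: r+=list(proj(n,np.array(l)+p[:3],T if n=='top' else S)[0]-uv)
    return np.array(r)
s=ls(f,[.65,-.06,.23],loss='soft_l1');print(s.x,f(s.x).round(1))
print(tri([('scene',(355,159)),('top',(318.7,200))]))
# yaw from sash top bar ends in top image & cabinet back edge
for a,b,z in [((245+62/5,118),(245+650/5,114),.345),((245+65/5,100+343/5),(245+660/5,100+325/5),.345),((245+100/5,100+392/5),(245+628/5,100+370/5),.3)]:
    A=atz('top',a,z);B=atz('top',b,z);d=A-B;print(A.round(3),B.round(3),np.arctan2(-d[0],d[1]))
E
```

```text
[ 0.65371483 -0.05995246  0.22870279] [-0.8  1.9 -0.2  1.6  0.4 -0.5  0.3 -0.5 -0.1 -1.8 -0.1 -1. ]
[ 0.65299251 -0.06015689  0.30201239]
[0.836 0.075 0.345] [ 0.838 -0.192  0.345] 0.007553292608990267
[0.718 0.076 0.345] [ 0.719 -0.192  0.345] 0.0033457155057702546
[0.707 0.065 0.3  ] [ 0.71  -0.182  0.3  ] 0.014922099824224853
```

```bash
python3 - <<'E'
from h import *
T=calibration('top')
y=.1445
for off in (0,-.021):
    o=np.array([.470,-.3338,0])+off*np.array([np.cos(y),np.sin(y),0])
    def W(l): return [o[0]+np.cos(y)*l[0]-np.sin(y)*l[1],o[1]+np.sin(y)*l[0]+np.cos(y)*l[1],l[2]]
    P=[W(l) for l in [(-.043,.022,.068),(-.043,-.022,.068),(.085,.016,.074),(.085,-.016,.074)]]
    print(o,((proj('top',P)-[380,225])*6).round())
    print(((proj('scene',P)-[330,290])*6).round())
# triangulate rod pts
for a,b in [((175,82),(485,130)),((213,240),(381,262))]:
    print(tri([('top',np.array(a)/6+[380,225]),('scene',np.array(b)/6+[330,290])]))
E
```

```text
[ 0.47   -0.3338  0.    ] [[207. 420.]
 [301. 403.]
 [169. 144.]
 [237. 132.]]
[[187. 398.]
 [293. 473.]
 [407. 145.]
 [483. 193.]]
[ 0.44921886 -0.33682395  0.        ] [[216. 465.]
 [310. 449.]
 [178. 189.]
 [246. 177.]]
[[151. 442.]
 [258. 519.]
 [376. 184.]
 [452. 233.]]
[ 0.58421369 -0.31451792  0.05797211]
[ 0.50944949 -0.32716649  0.06770629]
```

```bash
cat >> h.py <<'E'
from scipy.spatial.transform import Rotation as Ro
def to(p,rod_yaw=None):
    o=get_obs(); R=Ro.from_quat(o['ee_rot']).as_matrix()
    d=R.T@(np.array(p)-o['position'])
    t=0
    if rod_yaw is not None:
        a=np.arctan2(R[1,1],R[0,1]); w=rod_yaw+np.pi/2-a; w=(w+np.pi/2)%np.pi-np.pi/2; t=-w/np.pi
    print('delta',d.round(4),'turn',round(t,4),'| pos',o['position'].round(4),'grip',o['grip_width'].round(3),'F',o['ft_force'].round(1),'t',round(o['clock'],2),'yaw',np.arctan2(R[1,1],R[0,1])-np.pi/2,'tilt',R[:,2].round(4))
E
python3 -c "
from h import *
to([.42,.35,.25],.1445);to([.49,0,.25],.1445);to([.448,-.336,.25],.1445)"
```

```text
Traceback (most recent call last):
  File "h.py", line 24, in to
    print('delta',d.round(4),'turn',round(t,4),'| pos',o['position'].round(4),'grip',o['grip_width'].round(3),'F',o['ft_force'].round(1),'t',round(o['clock'],2),'yaw',np.arctan2(R[1,1],R[0,1])-np.pi/2,'tilt',R[:,2].round(4))
                                                                                     ^^^^^^^^^^^^^^^^^^^^^
AttributeError: 'float' object has no attribute 'round'
```

```bash
sed -i "s/o\['grip_width'\].round(3)/round(o['grip_width'],3)/" h.py
python3 -c "
from h import *
to([.42,.35,.25],.1445);to([.49,0,.25],.1445);to([.448,-.336,.25],.1445)"
```

```text
delta [-0.3305 -0.1893 -0.0191] turn -0.1182 | pos [0.1405 0.6087 0.2307] grip 0.998 F [ 0.2  0.4 -0.1] t 0.15 yaw -0.22674184086951166 tilt [-2.e-04 -1.e-03 -1.e+00]
delta [-0.4774 -0.5146 -0.0187] turn -0.1182 | pos [0.1405 0.6087 0.2307] grip 0.998 F [ 0.2  0.4 -0.1] t 0.15 yaw -0.22674184086951166 tilt [-2.e-04 -1.e-03 -1.e+00]
delta [-0.512  -0.8514 -0.0184] turn -0.1182 | pos [0.1405 0.6087 0.2307] grip 0.998 F [ 0.2  0.4 -0.1] t 0.15 yaw -0.22674184086951166 tilt [-2.e-04 -1.e-03 -1.e+00]
```

```bash
python3 -m handwheel '[{"jaw":85,"delta_pos":[-0.033,-0.019,-0.019],"turn":-0.02},{"jaw":85,"delta_pos":[-0.066,-0.038,-0.019],"turn":-0.04},{"jaw":85,"delta_pos":[-0.099,-0.057,-0.019],"turn":-0.06},{"jaw":85,"delta_pos":[-0.132,-0.076,-0.019],"turn":-0.08},{"jaw":85,"delta_pos":[-0.165,-0.095,-0.019],"turn":-0.1},{"jaw":85,"delta_pos":[-0.198,-0.114,-0.019],"turn":-0.118},{"jaw":85,"delta_pos":[-0.231,-0.133,-0.019],"turn":-0.118},{"jaw":85,"delta_pos":[-0.264,-0.152,-0.019],"turn":-0.118},{"jaw":85,"delta_pos":[-0.297,-0.17,-0.019],"turn":-0.118},{"jaw":85,"delta_pos":[-0.33,-0.189,-0.019],"turn":-0.118}]'
python3 -c "
from h import *
to([.49,0,.25],.1445);to([.448,-.336,.25],.1445);print(get_obs()['joint_pos'])"
```

```text
clock: 0.98
position: [0.4206, 0.3492, 0.2503]
ee_rot: [-0.072, 0.997, 0.0, -0.0]
ft_force: [0.4, -0.2, 0.2]
grip_width: 0.998
delta [-1.860e-02 -3.555e-01  2.000e-04] turn -0.0001 | pos [0.4206 0.3492 0.2503] grip 0.998 F [ 0.4 -0.2  0.2] t 0.98 yaw 0.14405767662724678 tilt [-1.e-04  2.e-04 -1.e+00]
delta [ 7.12e-02 -6.82e-01  2.00e-04] turn -0.0001 | pos [0.4206 0.3492 0.2503] grip 0.998 F [ 0.4 -0.2  0.2] t 0.98 yaw 0.14405767662724678 tilt [-1.e-04  2.e-04 -1.e+00]
[-0.90099956  0.14574938  0.13880585  1.6509868  -0.02079198  1.34623271
  0.95583667]
```

```bash
python3 -m handwheel '[{"jaw":85,"delta_pos":[-0.002,-0.036,0],"turn":0.039},{"jaw":85,"delta_pos":[-0.004,-0.072,0],"turn":0.078},{"jaw":85,"delta_pos":[-0.006,-0.108,0],"turn":0.117},{"jaw":85,"delta_pos":[-0.008,-0.144,0],"turn":0.156},{"jaw":85,"delta_pos":[-0.01,-0.18,0],"turn":0.195},{"jaw":85,"delta_pos":[-0.012,-0.216,0],"turn":0.234},{"jaw":85,"delta_pos":[-0.014,-0.252,0],"turn":0.273},{"jaw":85,"delta_pos":[-0.016,-0.288,0],"turn":0.312},{"jaw":85,"delta_pos":[-0.018,-0.324,0],"turn":0.351},{"jaw":85,"delta_pos":[-0.019,-0.355,0],"turn":0.39}]'
python3 -c "
from h import *
to([.448,-.336,.25],.1445);print(get_obs()['joint_pos'])"
```

```text
clock: 1.82
position: [0.4893, -0.0006, 0.2503]
ee_rot: [0.518, 0.856, 0.0, 0.0]
ft_force: [-0.0, -0.7, -0.2]
grip_width: 0.994
delta [-0.278  -0.1921  0.0003] turn -0.3925 | pos [ 0.4893 -0.0006  0.2503] grip 0.994 F [-0.  -0.7 -0.2] t 1.82 yaw -1.0885570642634055 tilt [ 2.e-04  1.e-04 -1.e+00]
[-5.65438740e-01  1.32595077e-03  4.78646823e-01  1.80310205e+00
 -6.83735003e-04  1.33710890e+00  3.95605182e-01]
```

```bash
python3 -m handwheel '[{"jaw":85,"delta_pos":[-0.028,-0.019,0],"turn":0.039},{"jaw":85,"delta_pos":[-0.056,-0.038,0],"turn":0.078},{"jaw":85,"delta_pos":[-0.084,-0.058,0],"turn":0.117},{"jaw":85,"delta_pos":[-0.112,-0.077,0],"turn":0.156},{"jaw":85,"delta_pos":[-0.14,-0.096,0],"turn":0.195},{"jaw":85,"delta_pos":[-0.168,-0.115,0],"turn":0.234},{"jaw":85,"delta_pos":[-0.196,-0.135,0],"turn":0.273},{"jaw":85,"delta_pos":[-0.224,-0.154,0],"turn":0.312},{"jaw":85,"delta_pos":[-0.252,-0.173,0],"turn":0.351},{"jaw":85,"delta_pos":[-0.278,-0.192,0],"turn":0.39}]'
python3 -m handwheel '[{"jaw":85,"delta_pos":[0,0,0],"turn":0.218},{"jaw":85,"delta_pos":[0,0,0],"turn":0.218},{"jaw":85,"delta_pos":[0,0,0],"turn":0.218},{"jaw":85,"delta_pos":[0,0,0],"turn":0.218},{"jaw":85,"delta_pos":[0,0,0],"turn":0.218},{"jaw":85,"delta_pos":[0,0,0],"turn":0.218},{"jaw":85,"delta_pos":[0,0,0],"turn":0.218}]'
python3 -c "
from h import *
to([.448,-.336,.25],.1445);print(get_obs()['joint_pos'])
import pickle;pickle.dump(calibration('wrist'),open('w1.pkl','wb'))
cv2.imwrite('pics/wrist1.png',camera('wrist')[:,:,::-1])"
```

```text
clock: 2.65
position: [0.4501, -0.3352, 0.2503]
ee_rot: [0.915, 0.403, 0.0, 0.0]
ft_force: [0.5, -0.4, -0.0]
grip_width: 0.995
clock: 3.23
position: [0.4505, -0.3334, 0.25]
ee_rot: [0.997, 0.074, -0.0, -0.0]
ft_force: [-0.2, -1.0, 0.1]
grip_width: 0.995
delta [-0.0028  0.0022  0.    ] turn 0.001 | pos [ 0.4505 -0.3334  0.25  ] grip 0.995 F [-0.2 -1.   0.1] t 3.23 yaw -2.9940842847138303 tilt [-5.e-04  2.e-04 -1.e+00]
[-0.24877016  0.24440849  0.95410519  1.64786071 -0.20334203  1.35540068
 -0.6881109 ]
```

View pics/wrist1.png

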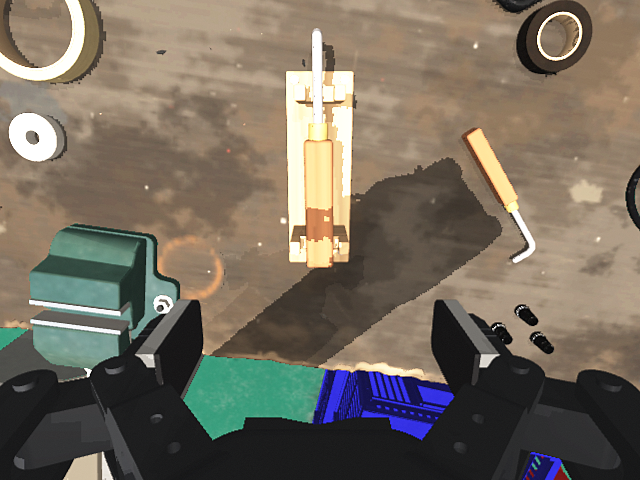

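```bash
python3 - <<'E'
import cv2
im=cv2.imread('pics/wrist1.png')[15:275,270:370]
cv2.imwrite('pics/c7.png',cv2.resize(im[:130],None,fx=4.5,fy=4.5,interpolation=cv2.INTER_CUBIC))
cv2.imwrite('pics/c8.png',cv2.resize(im[130:],None,fx=4.5,fy=4.5,interpolation=cv2.INTER_CUBIC))
E
```

```text
(no output)
```

View pics/c7.png

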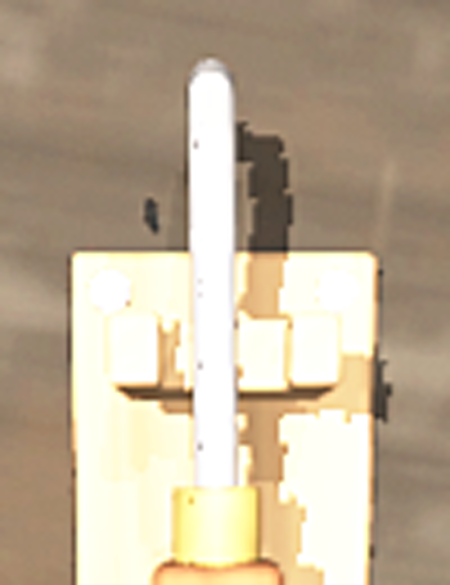

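View pics/c8.png

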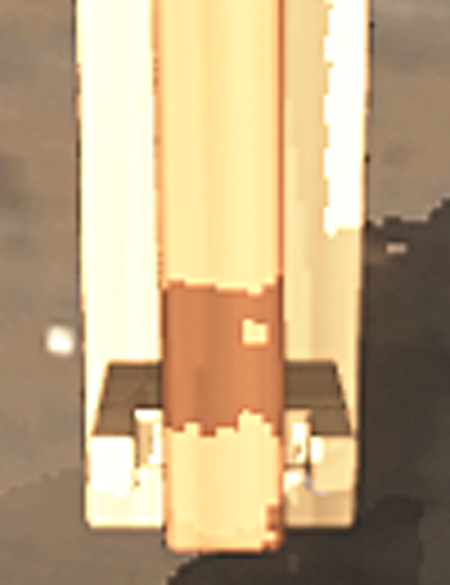

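```bash
python3 - <<'E'
from h import *
import pickle
c=pickle.load(open('w1.pkl','rb'))
f=lambda u,v,z:atz('wrist',(u,v),z,c)
A=f(320,93,.074);B=f(319.1,251.9,.068)
y=np.arctan2(*(A-B)[1::-1]);d=np.array([np.cos(y),np.sin(y),0]);n=np.array([-d[1],d[0],0])
print('ears',A,B,np.linalg.norm((A-B)[:2]),y)
o=(A-.085*d+B+.043*d)/2;print('rest',o)
for nm,p,x in [('hookend',f(317.1,28.3,.060),.140),('collar',f(317.3,123.4,.066),.068),('rear',f(318.9,267.2,.066),-.055)]:
    q=p-o;print(nm,p,'rest x',q@d-x,'y',q@n)
E
```

```text
ears [ 0.53951155 -0.3213001   0.074     ] [ 0.4101557  -0.34022532  0.068     ] 0.130732933503692 0.1452729196254437
rest [ 0.45405483 -0.33380272  0.071     ]
hookend [ 0.58624103 -0.31206072  0.06      ] rest x -0.0060587654926964885 y 0.0023773816734390524
collar [ 0.51695941 -0.32260443  0.066     ] rest x -0.0041369356908177585 y 0.0019741080385818595
rear [ 0.39520828 -0.34232042  0.066     ] rest x -0.004459722474500896 y 9.079526525524366e-05
```

```bash
python3 -c "
from h import *
to([.4495,-.3335,.04],.155)"
python3 -m handwheel '[{"jaw":85,"delta_pos":[-0.001,0,0.03],"turn":-0.003},{"jaw":85,"delta_pos":[-0.001,0,0.06],"turn":-0.003},{"jaw":85,"delta_pos":[-0.001,0,0.09],"turn":-0.003},{"jaw":85,"delta_pos":[-0.001,0,0.12],"turn":-0.003},{"jaw":85,"delta_pos":[-0.001,0,0.145],"turn":-0.003},{"jaw":85,"delta_pos":[-0.001,0,0.165],"turn":-0.003},{"jaw":85,"delta_pos":[-0.001,0,0.185],"turn":-0.003},{"jaw":85,"delta_pos":[-0.001,0,0.2],"turn":-0.003},{"jaw":85,"delta_pos":[-0.001,0,0.21],"turn":-0.003},{"jaw":85,"delta_pos":[-0.001,0,0.21],"turn":-0.003}]' 20
python3 -c "
from h import *
to([.4495,-.3335,.04],.155)
cv2.imwrite('pics/wrist2.png',camera('wrist')[:,:,::-1])"
```

```text
delta [-0.0009 -0.      0.2101] turn -0.001 | pos [ 0.4505 -0.3334  0.2501] grip 0.993 F [ 0.9 -0.2 -0.6] t 3.28 yaw -2.989840860368516 tilt [-4.e-04  2.e-04 -1.e+00]
clock: 4.12
position: [0.4486, -0.333, 0.0384]
ee_rot: [0.997, 0.081, -0.001, -0.001]
ft_force: [-0.4, 0.5, 1.0]
grip_width: 0.991
delta [ 0.0008  0.0007 -0.0016] turn 0.0021 | pos [ 0.4486 -0.333   0.0384] grip 0.991 F [-0.4  0.5  1. ] t 4.12 yaw -2.980017862083757 tilt [-0.0027  0.0014 -1.    ]
```

View pics/wrist2.png

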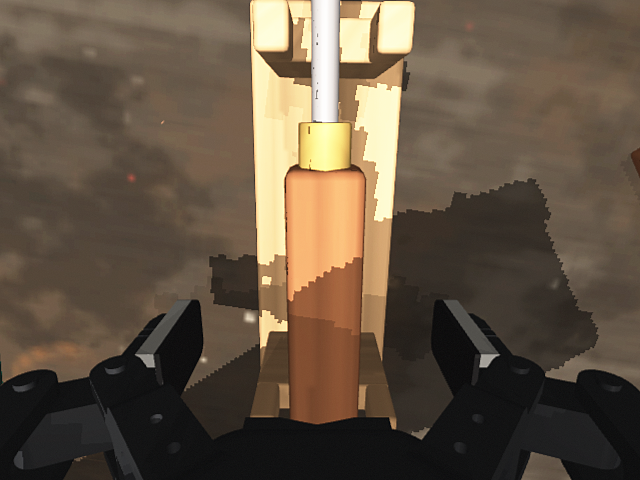

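```bash
python3 -m handwheel '[{"jaw":60,"delta_pos":[0,0.002,0],"turn":0},{"jaw":30,"delta_pos":[0,0.002,0],"turn":0},{"jaw":10,"delta_pos":[0,0.002,0],"turn":0},{"jaw":10,"delta_pos":[0,0.002,0],"turn":0},{"jaw":10,"delta_pos":[0,0.002,0],"turn":0},{"jaw":10,"delta_pos":[0,0.002,0],"turn":0},{"jaw":10,"delta_pos":[0,0.002,0],"turn":0},{"jaw":10,"delta_pos":[0,0.002,0],"turn":0},{"jaw":10,"delta_pos":[0,0.002,0],"turn":0},{"jaw":10,"delta_pos":[0,0.002,0],"turn":0}]' 90
python3 -c "
from h import *
to([.4495,-.3335,.04],.155)
cv2.imwrite('pics/wrist3.png',camera('wrist')[:,:,::-1])"
```

```text
clock: 5.0
position: [0.4503, -0.3359, 0.0409]
ee_rot: [0.997, 0.08, 0.0, 0.0]
ft_force: [-0.9, 0.7, 6.2]
grip_width: 0.264
delta [-0.0004 -0.0025  0.0009] turn 0.0015 | pos [ 0.4503 -0.3359  0.0409] grip 0.264 F [-0.9  0.7  6.2] t 5.0 yaw -2.98190915730773 tilt [ 9.e-04 -1.e-04 -1.e+00]
```

View pics/wrist3.png

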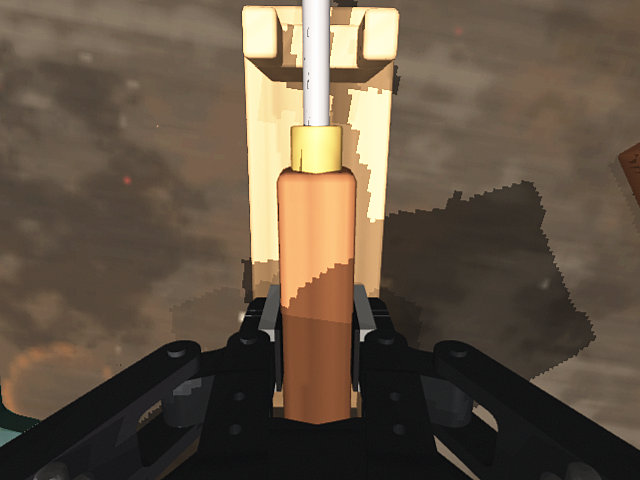

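```bash
python3 -m handwheel '[{"jaw":10,"delta_pos":[0,0,-0.01],"turn":0},{"jaw":10,"delta_pos":[0,0,-0.03],"turn":0},{"jaw":10,"delta_pos":[0,0,-0.055],"turn":0},{"jaw":10,"delta_pos":[0,0,-0.08],"turn":0},{"jaw":10,"delta_pos":[0,0,-0.11],"turn":0},{"jaw":10,"delta_pos":[0,0,-0.14],"turn":0},{"jaw":10,"delta_pos":[0,0,-0.17],"turn":0},{"jaw":10,"delta_pos":[0,0,-0.2],"turn":0},{"jaw":10,"delta_pos":[0,0,-0.22],"turn":0},{"jaw":10,"delta_pos":[0,0,-0.22],"turn":0}]' 90
python3 -c "
from h import *
to([.4503,-.16,.261],.0)
print(get_obs()['joint_pos'])
cv2.imwrite('pics/wrist4.png',camera('wrist')[:,:,::-1])
cv2.imwrite('pics/scene4.png',camera('scene')[:,:,::-1])"
```

```text
clock: 5.88
position: [0.4508, -0.3371, 0.2649]
ee_rot: [0.997, 0.079, 0.003, 0.001]
ft_force: [-0.2, -0.8, -0.4]
grip_width: 0.262
delta [ 0.0276 -0.1749  0.0035] turn 0.0506 | pos [ 0.4508 -0.3371  0.2649] grip 0.262 F [-0.2 -0.8 -0.4] t 5.88 yaw -2.982560012268603 tilt [ 0.0056 -0.0022 -1.    ]
[-0.25136753  0.23646817  0.96409596  1.62427529 -0.19927595  1.37878555
 -0.67490634]
```

View pics/wrist4.png

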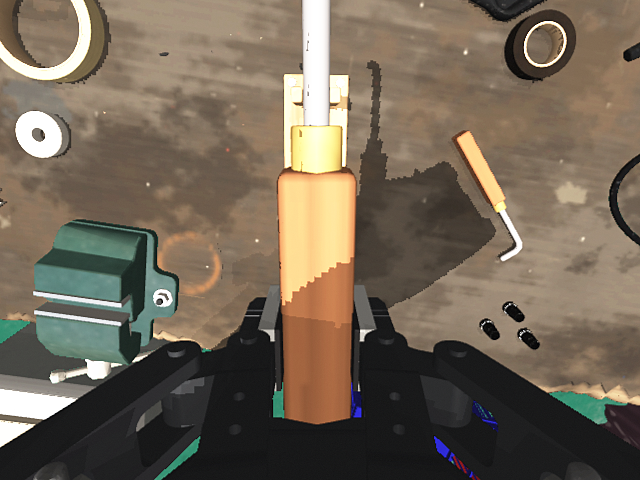

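View pics/scene4.png

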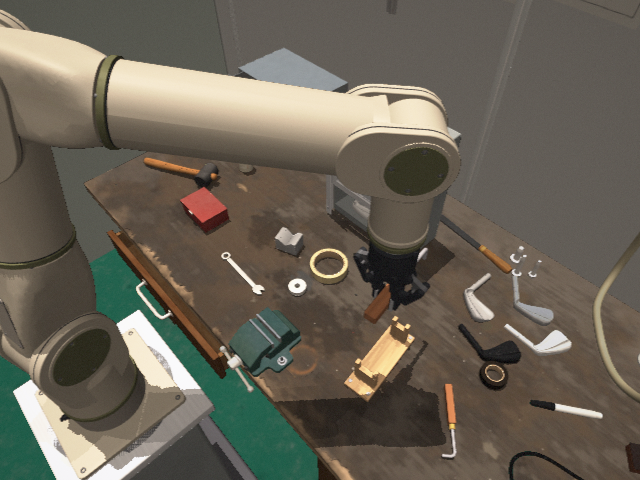

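```bash
python3 -c "
from h import *
to([.455,-.06,.262],.007)"
```

```text
delta [ 0.0489 -0.2714 -0.0011] turn 0.0486 | pos [ 0.4499 -0.3357  0.2608] grip 0.263 F [ 0.1  0.3 -1.7] t 5.98 yaw -2.9819707300303513 tilt [ 1.2e-03  1.0e-04 -1.0e+00]
```

```bash
python3 -m handwheel '[{"jaw":10,"delta_pos":[0.004,-0.023,-0.001],"turn":0.01},{"jaw":10,"delta_pos":[0.01,-0.055,-0.001],"turn":0.02},{"jaw":10,"delta_pos":[0.016,-0.09,-0.001],"turn":0.03},{"jaw":10,"delta_pos":[0.022,-0.125,-0.001],"turn":0.04},{"jaw":10,"delta_pos":[0.028,-0.16,-0.001],"turn":0.0486},{"jaw":10,"delta_pos":[0.035,-0.195,-0.001],"turn":0.0486},{"jaw":10,"delta_pos":[0.041,-0.23,-0.001],"turn":0.0486},{"jaw":10,"delta_pos":[0.046,-0.256,-0.001],"turn":0.0486},{"jaw":10,"delta_pos":[0.049,-0.271,-0.001],"turn":0.0486},{"jaw":10,"delta_pos":[0.049,-0.271,-0.001],"turn":0.0486}]' 90
python3 -c "
from h import *
to([.455,-.06,.262],.007)
cv2.imwrite('pics/wrist5.png',camera('wrist')[:,:,::-1])
cv2.imwrite('pics/top5.png',camera('top')[:,:,::-1])
cv2.imwrite('pics/scene5.png',camera('scene')[:,:,::-1])"
```

```text
clock: 6.82
position: [0.4545, -0.0565, 0.2599]
ee_rot: [1.0, 0.006, -0.001, -0.0]
ft_force: [0.2, -0.4, -0.6]
grip_width: 0.26
delta [ 0.0005  0.0036 -0.0021] turn 0.0018 | pos [ 0.4545 -0.0565  0.2599] grip 0.26 F [ 0.2 -0.4 -0.6] t 6.82 yaw -3.1288477900230367 tilt [-2.4e-03  2.0e-04 -1.0e+00]
```

View pics/wrist5.png

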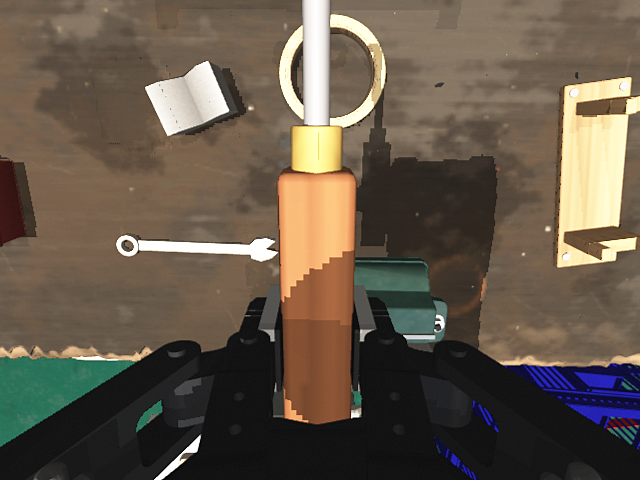

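View pics/scene5.png

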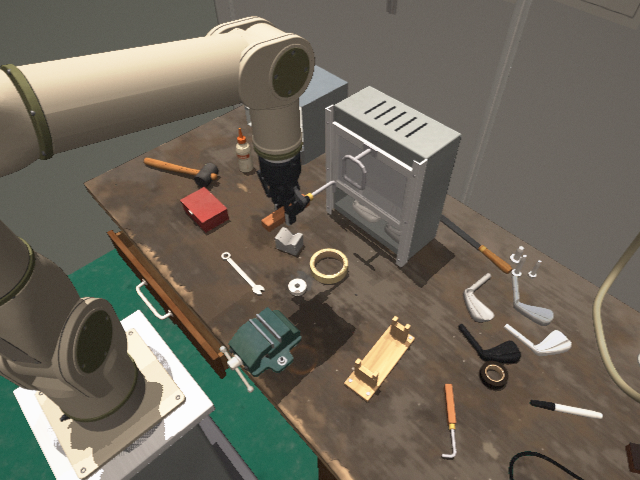

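View pics/top5.png

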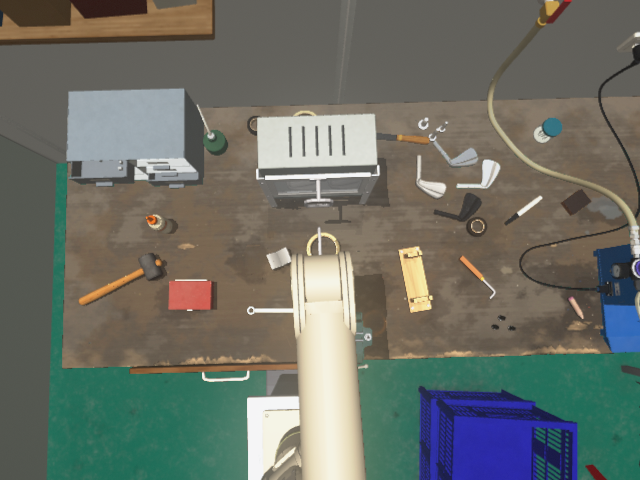

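```bash
cat >> h.py <<'E'
def crop(s,x,y,w,h,k,o):
    im=cv2.imread(s)[y:y+h,x:x+w]; cv2.imwrite(o,cv2.resize(im,None,fx=k,fy=k,interpolation=cv2.INTER_CUBIC))
E
python3 -c "
from h import *
crop('pics/scene5.png',300,140,80,70,9,'pics/c9.png')
crop('pics/top5.png',290,190,60,70,8,'pics/c10.png')"
```

```text
(no output)
```

View pics/c9.png

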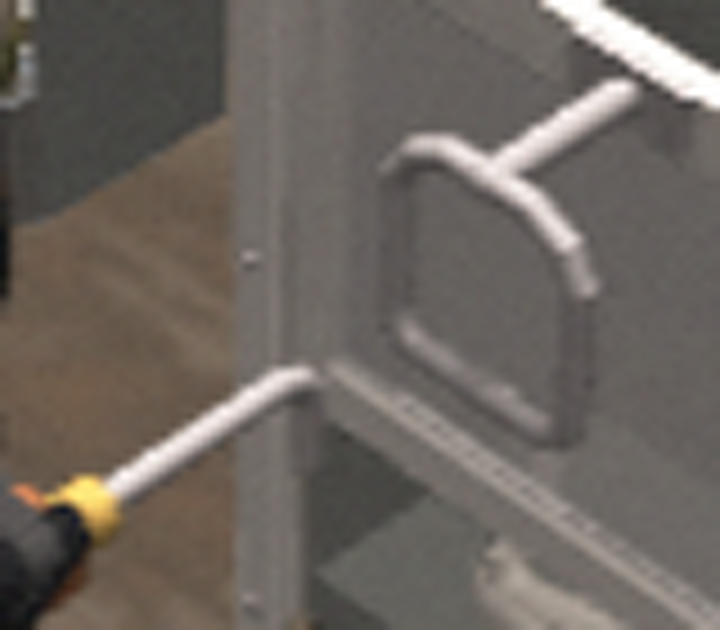

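View pics/c10.png

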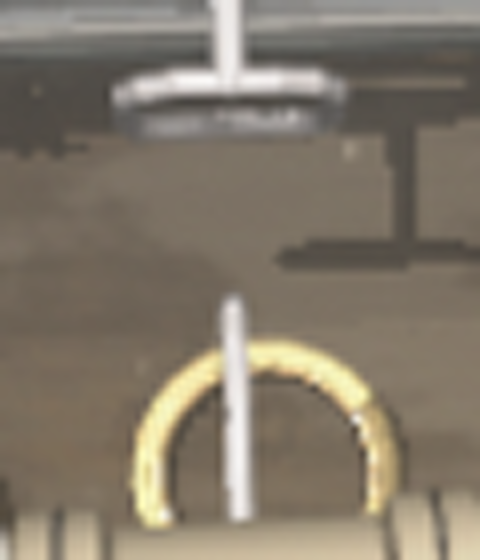

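```bash
python3 - <<'E'
from h import *
to([.455,-.06,.262],.007)
P=get_obs()['position']
b=P+[.135,.001,.019]
print('pred bend',b,'scene',(proj('scene',b)[0]-[300,140])*9,'top end',(proj('top',b+[.004,0,0])[0]-[290,190])*8)
print('collar front pred',(proj('scene',P+[.067,0,.019])[0]-[300,140])*9,(proj('scene',b-[0,0,.034])[0]-[300,140])*9)
print('tri bend',tri([('scene',(300+305/9,140+375/9)),('top',(290+232/8,190+300/8))]))
x=np.array([.653,-.060,.232])
for l in [(0,0,0),(0,0,.068),(0,.031,.034),(0,-.031,.034)]:
    print(l,(proj('scene',x+l)[0]-[300,140])*9,(proj('top',x+l)[0]-[290,190])*8)
E
```

```text
delta [ 0.0004 -0.0012 -0.0015] turn -0.0002 | pos [ 0.4546 -0.0612  0.2605] grip 0.269 F [-0.2 -0.5 -0.6] t 6.97 yaw -3.1352347666382174 tilt [-1.5e-03 -5.0e-04 -1.0e+00]
pred bend [ 0.58964348 -0.06018516  0.27952325] scene [296.58004231 365.59673709] top end [238.89271108 288.34737992]
collar front pred [ 86.20411302 505.76788098] [296.1344651  469.65742869]
tri bend [ 0.592016   -0.05885699  0.2739006 ]
(0, 0, 0) [476.6666371  388.24916432] [232.27718229 119.8700097 ]
(0, 0, 0.068) [486.78751722 178.47013362] [232.8461365   76.41465822]
(0, 0.031, 0.034) [393.37474291 226.62152908] [129.22959226 101.59499315]
(0, -0.031, 0.034) [572.4601007  347.10408512] [335.86251578  95.98096169]
```

```bash
python3 -m handwheel '[{"jaw":10,"delta_pos":[0,0,-0.003],"turn":0},{"jaw":10,"delta_pos":[0.008,0,-0.003],"turn":0},{"jaw":10,"delta_pos":[0.02,0,-0.003],"turn":0},{"jaw":10,"delta_pos":[0.032,0,-0.003],"turn":0},{"jaw":10,"delta_pos":[0.044,0,-0.003],"turn":0},{"jaw":10,"delta_pos":[0.056,0,-0.003],"turn":0},{"jaw":10,"delta_pos":[0.068,0,-0.003],"turn":0},{"jaw":10,"delta_pos":[0.079,0,-0.003],"turn":0},{"jaw":10,"delta_pos":[0.088,0,-0.003],"turn":0},{"jaw":10,"delta_pos":[0.088,0,-0.003],"turn":0}]' 90
python3 -c "
from h import *
to([.543,-.06,.263],.007)
cv2.imwrite('pics/top6.png',camera('top')[:,:,::-1])
cv2.imwrite('pics/scene6.png',camera('scene')[:,:,::-1])
to([.543,-.06,.263],.007)
crop('pics/scene6.png',300,140,80,70,9,'pics/c11.png')
crop('pics/top6.png',290,170,60,70,8,'pics/c12.png')"
```

```text
clock: 7.8
position: [0.5447, -0.0602, 0.2638]
ee_rot: [1.0, 0.003, -0.0, 0.001]
ft_force: [-0.3, -0.5, -0.5]
grip_width: 0.265
delta [-0.0017 -0.0002  0.0008] turn -0.0001 | pos [ 0.5447 -0.0602  0.2638] grip 0.265 F [-0.3 -0.5 -0.5] t 7.8 yaw -3.134978243052432 tilt [-1.0e-04 -1.7e-03 -1.0e+00]
delta [-0.0002 -0.0005  0.001 ] turn -0.0004 | pos [ 0.5432 -0.0605  0.264 ] grip 0.263 F [-1.  -0.4 -0.5] t 7.9 yaw -3.135738444879766 tilt [-7.0e-04 -1.1e-03 -1.0e+00]
```

View pics/c11.png

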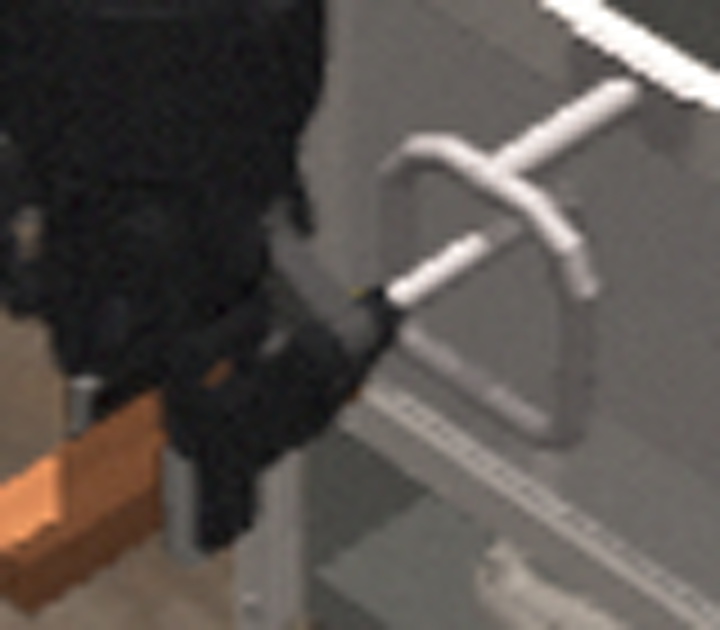

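View pics/c12.png

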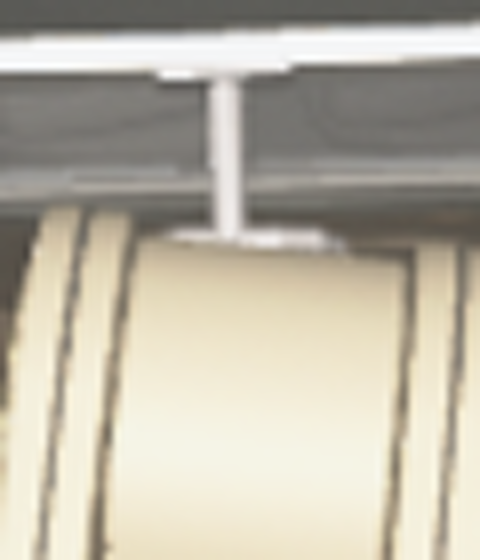

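```bash
python3 -c "
from h import *
for z in (.3,.4,.5,.6): print(z,atz('top',(318,199),z))
o=get_obs()['position']
# scene: wrist lower end
cv2.imwrite('pics/s6.png',cv2.imread('pics/scene6.png'))
"
```

```text
0.3 [ 0.65437516 -0.0574625   0.3       ]
0.4 [ 0.63422327 -0.05688032  0.4       ]
0.5 [ 0.61407139 -0.05629814  0.5       ]
0.6 [ 0.5939195  -0.05571596  0.6       ]
```

View pics/scene6.png

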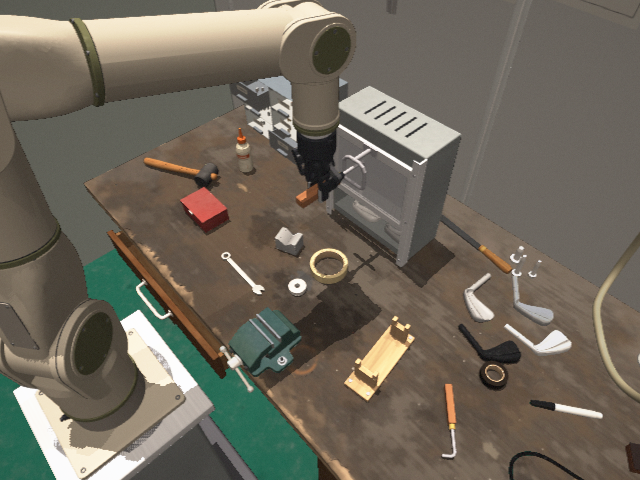

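```bash
python3 -m handwheel '[{"jaw":10,"delta_pos":[0,0,0.008],"turn":0},{"jaw":10,"delta_pos":[0,0,0.016],"turn":0},{"jaw":10,"delta_pos":[0,0,0.024],"turn":0},{"jaw":10,"delta_pos":[0,0,0.032],"turn":0},{"jaw":10,"delta_pos":[0,0,0.037],"turn":0},{"jaw":10,"delta_pos":[0,0,0.037],"turn":0},{"jaw":10,"delta_pos":[0,0,0.037],"turn":0},{"jaw":10,"delta_pos":[0,0,0.037],"turn":0}]' 110
python3 -c "
from h import *
to([.543,-.06,.118],.007)
cv2.imwrite('pics/scene7.png',camera('scene')[:,:,::-1])
crop('pics/scene7.png',300,140,80,70,9,'pics/c13.png')"
```

```text
clock: 8.57
position: [0.5433, -0.0598, 0.2276]
ee_rot: [1.0, 0.003, 0.0, -0.0]
ft_force: [-0.2, 0.3, -0.5]
grip_width: 0.265
delta [-0.0004  0.0002  0.1096] turn -0.0 | pos [ 0.5433 -0.0598  0.2276] grip 0.265 F [-0.2  0.3 -0.5] t 8.57 yaw -3.1347372485831855 tilt [ 4.e-04  1.e-04 -1.e+00]
```

View pics/c13.png

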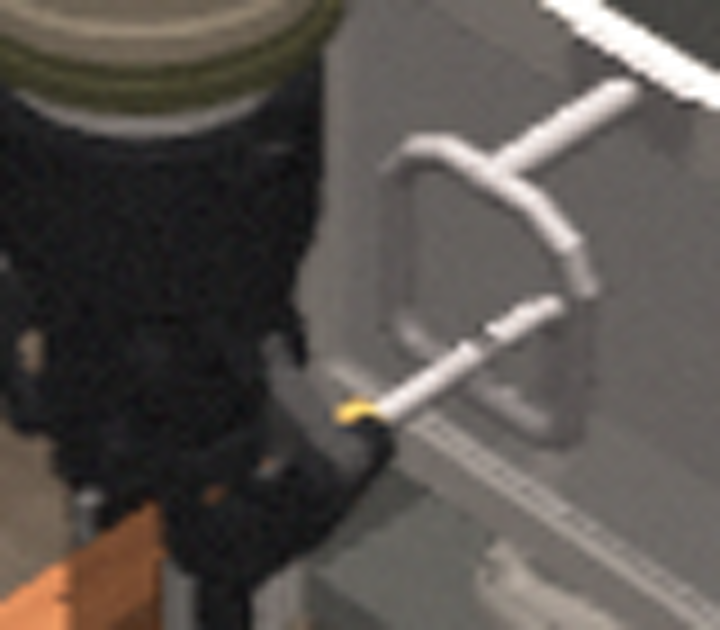

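```bash
python3 -m handwheel '[{"jaw":10,"delta_pos":[0,0,0.005],"turn":0},{"jaw":10,"delta_pos":[0,0,0.012],"turn":0},{"jaw":10,"delta_pos":[0,0,0.02],"turn":0},{"jaw":10,"delta_pos":[0,0,0.028],"turn":0},{"jaw":10,"delta_pos":[0,0,0.036],"turn":0},{"jaw":10,"delta_pos":[0,0,0.044],"turn":0},{"jaw":10,"delta_pos":[0,0,0.052],"turn":0},{"jaw":10,"delta_pos":[0,0,0.06],"turn":0},{"jaw":10,"delta_pos":[0,0,0.068],"turn":0},{"jaw":10,"delta_pos":[0,0,0.076],"turn":0}]' 110
python3 -c "
from h import *
to([.543,-.06,.118],.007)
cv2.imwrite('pics/scene8.png',camera('scene')[:,:,::-1])
crop('pics/scene8.png',300,140,100,100,6,'pics/c14.png')"
```

```text
clock: 9.45
position: [0.5432, -0.0597, 0.1504]
ee_rot: [1.0, 0.004, -0.0, -0.0]
ft_force: [1.9, 0.8, 1.4]
grip_width: 0.261
delta [-0.0002  0.0003  0.0324] turn 0.0 | pos [ 0.5432 -0.0597  0.1504] grip 0.261 F [1.9 0.8 1.4] t 9.45 yaw -3.1345757405393284 tilt [-0.  0. -1.]
```

View pics/c14.png

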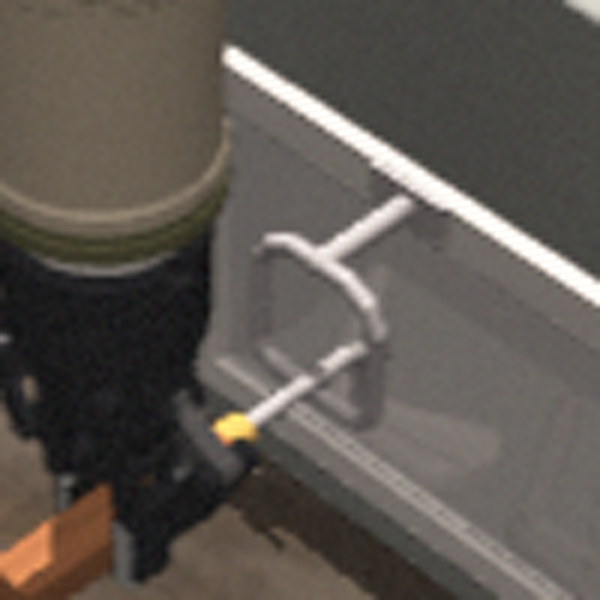

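Sash follows the hook. Finish the pull, gently.

```bash
python3 -m handwheel '[{"jaw":10,"delta_pos":[0,0,0.007],"turn":0},{"jaw":10,"delta_pos":[0,0,0.013],"turn":0},{"jaw":10,"delta_pos":[0,0,0.018],"turn":0},{"jaw":10,"delta_pos":[0,0,0.022],"turn":0},{"jaw":10,"delta_pos":[0,0,0.026],"turn":0},{"jaw":10,"delta_pos":[0,0,0.028],"turn":0},{"jaw":10,"delta_pos":[0,0,0.03],"turn":0},{"jaw":10,"delta_pos":[0,0,0.03],"turn":0},{"jaw":10,"delta_pos":[0,0,0.03],"turn":0}]' 110
python3 -c "
from h import *
to([.543,-.06,.118],.007)
cv2.imwrite('pics/scene9.png',camera('scene')[:,:,::-1])
crop('pics/scene9.png',310,140,130,150,4,'pics/c15.png')"
```

```text
clock: 10.25
position: [0.5431, -0.0597, 0.1212]
ee_rot: [1.0, 0.003, -0.0, -0.0]
ft_force: [-0.3, 0.6, -0.2]
grip_width: 0.259
delta [-0.0001  0.0003  0.0032] turn -0.0 | pos [ 0.5431 -0.0597  0.1212] grip 0.259 F [-0.3  0.6 -0.2] t 10.25 yaw -3.1346785916267303 tilt [-3.e-04  1.e-04 -1.e+00]
```

View pics/c15.png

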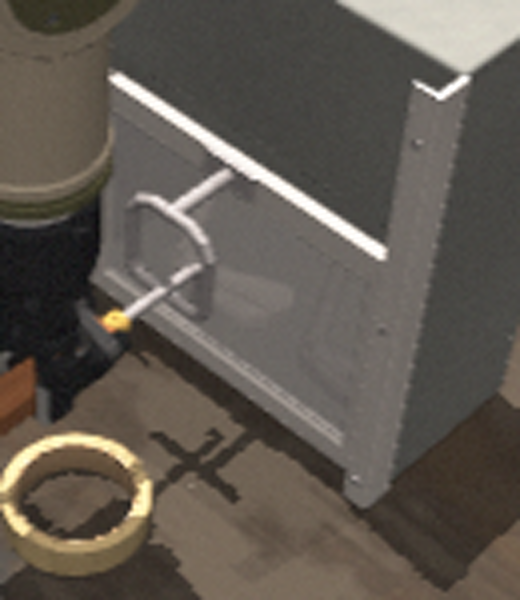

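```bash
for d in 1; do python3 -m handwheel '[{"jaw":10,"delta_pos":[0,0,0.0015],"turn":0},{"jaw":10,"delta_pos":[0,0,0.003],"turn":0},{"jaw":10,"delta_pos":[0,0,0.003],"turn":0},{"jaw":10,"delta_pos":[0,0,0.003],"turn":0}]' 110; done
python3 -m handwheel '[{"jaw":10,"delta_pos":[0,0,0.001],"turn":0},{"jaw":10,"delta_pos":[0,0,0.002],"turn":0},{"jaw":10,"delta_pos":[0,0,0.002],"turn":0},{"jaw":10,"delta_pos":[0,0,0.002],"turn":0}]'
```

```text
clock: 10.63
position: [0.5432, -0.0597, 0.1183]
ee_rot: [1.0, 0.004, 0.0, -0.0]
ft_force: [-0.5, 0.5, 1.4]
grip_width: 0.263
clock: 10.97
position: [0.5434, -0.0597, 0.1167]
ee_rot: [1.0, 0.003, 0.0, -0.0]
ft_force: [-3.4, -0.1, 6.4]
grip_width: 0.262
```

```bash
python3 -m handwheel '[{"jaw":10,"delta_pos":[0,0,0.001],"turn":0},{"jaw":10,"delta_pos":[0,0,0.0015],"turn":0},{"jaw":10,"delta_pos":[0,0,0.0015],"turn":0},{"jaw":10,"delta_pos":[0,0,0.0015],"turn":0}]'
python3 -c "
from h import *
cv2.imwrite('pics/scene10.png',camera('scene')[:,:,::-1])
crop('pics/scene10.png',310,140,130,150,4,'pics/c16.png')
to([.543,-.06,.118],.007)
for z in (.130,.136): print((proj('scene',[.653,-.06,z])[0]-[310,140])*4)
"
```

```text
clock: 11.3
position: [0.5436, -0.0598, 0.1156]
ee_rot: [1.0, 0.003, 0.001, -0.0]
ft_force: [-6.0, 0.2, 9.9]
grip_width: 0.264
delta [-0.0006  0.0002 -0.0024] turn -0.0001 | pos [ 0.5436 -0.0598  0.1156] grip 0.26 F [-5.7  0.6 10.1] t 11.35 yaw -3.1347772050150278 tilt [ 1.2e-03  6.0e-04 -1.0e+00]
[165.87002712 296.54229029]
[166.19926583 289.7180441 ]
```

View pics/c16.png

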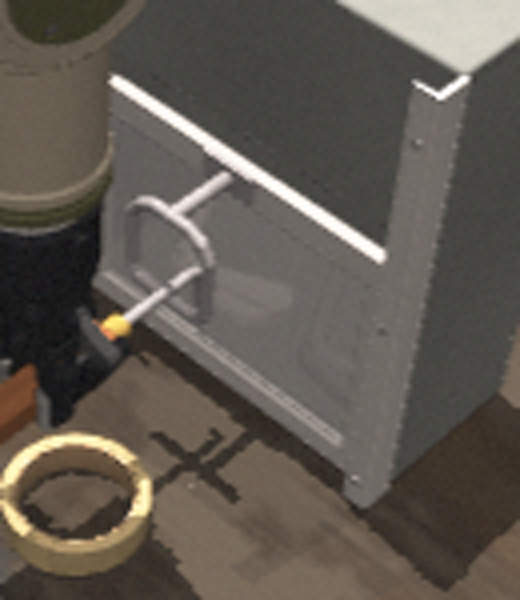

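```bash
python3 -m handwheel '[{"jaw":10,"delta_pos":[0,0,-0.005],"turn":0},{"jaw":10,"delta_pos":[0,0,-0.012],"turn":0},{"jaw":10,"delta_pos":[0,0,-0.019],"turn":0},{"jaw":10,"delta_pos":[0,0,-0.026],"turn":0},{"jaw":10,"delta_pos":[0,0,-0.033],"turn":0},{"jaw":10,"delta_pos":[0,0,-0.04],"turn":0},{"jaw":10,"delta_pos":[0,0,-0.0445],"turn":0},{"jaw":10,"delta_pos":[0,0,-0.0445],"turn":0},{"jaw":10,"delta_pos":[0,0,-0.0445],"turn":0}]'
python3 -c "
from h import *
cv2.imwrite('pics/scene11.png',camera('scene')[:,:,::-1])
crop('pics/scene11.png',310,170,80,80,8,'pics/c17.png')
to([.455,-.06,.16],.007)
b=[.653,-.06,.130]
for z in (0,.068): print((proj('scene',np.array(b)+[0,0,z])[0]-[310,170])*8)
"
```

```text
clock: 12.1
position: [0.5433, -0.0597, 0.1594]
ee_rot: [1.0, 0.004, 0.0, -0.0]
ft_force: [-0.3, 0.3, -1.1]
grip_width: 0.26
delta [-0.088  -0.0003 -0.0009] turn 0.0 | pos [ 0.543  -0.0597  0.1591] grip 0.263 F [ 0.1  0.  -1.1] t 12.15 yaw -3.1345142099547205 tilt [-3.e-04  2.e-04 -1.e+00]
[331.74005424 353.08458059]
[339.52623933 191.69759235]
```

View pics/c17.png

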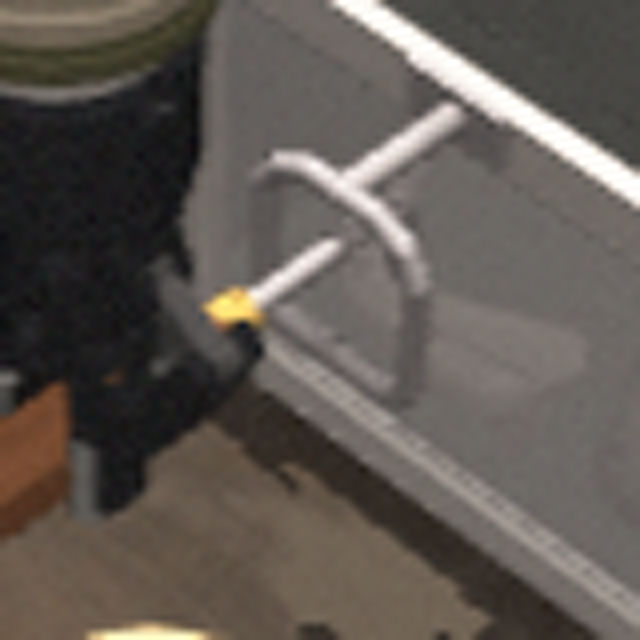

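```bash
python3 -m handwheel '[{"jaw":10,"delta_pos":[-0.006,0,0],"turn":0},{"jaw":10,"delta_pos":[-0.016,0,0],"turn":0},{"jaw":10,"delta_pos":[-0.028,0,0],"turn":0},{"jaw":10,"delta_pos":[-0.04,0,0],"turn":0},{"jaw":10,"delta_pos":[-0.052,0,0],"turn":0},{"jaw":10,"delta_pos":[-0.064,0,0],"turn":0},{"jaw":10,"delta_pos":[-0.076,0,0],"turn":0},{"jaw":10,"delta_pos":[-0.088,0,0],"turn":0},{"jaw":10,"delta_pos":[-0.1,0,0],"turn":0},{"jaw":10,"delta_pos":[-0.1,0,0],"turn":0}]'
python3 -c "
from h import *
P=get_obs()['position']
cv2.imwrite('pics/scene12.png',camera('scene')[:,:,::-1])
crop('pics/scene12.png',270,150,130,100,6,'pics/c18.png')
cv2.imwrite('pics/wrist12.png',camera('wrist')[:,:,::-1])
to([.4503,-.3359,.28],.1597)
for q in ([.135,0,.019],[.067,0,.019],[.135,0,-.015],[-.056,0,.019]): print(q,(proj('scene',P+q)[0]-[270,150])*6)
"
```

```text
clock: 12.98
position: [0.441, -0.0606, 0.1587]
ee_rot: [1.0, 0.003, -0.001, -0.001]
ft_force: [0.3, -0.1, -0.4]
grip_width: 0.261
delta [ 0.0053  0.2756 -0.121 ] turn -0.0485 | pos [ 0.4431 -0.0602  0.1593] grip 0.261 F [-0.1 -0.5 -0.6] t 13.08 yaw -3.1343167631960602 tilt [ 4.e-04  1.e-03 -1.e+00]
[0.135, 0, 0.019] [351.76022547 399.89077862]
[0.067, 0, 0.019] [218.58810233 491.74501657]
[0.135, 0, -0.015] [352.09534791 459.64735512]
[-0.056, 0, 0.019] [-42.66962656 671.94511422]
```

View pics/c18.png

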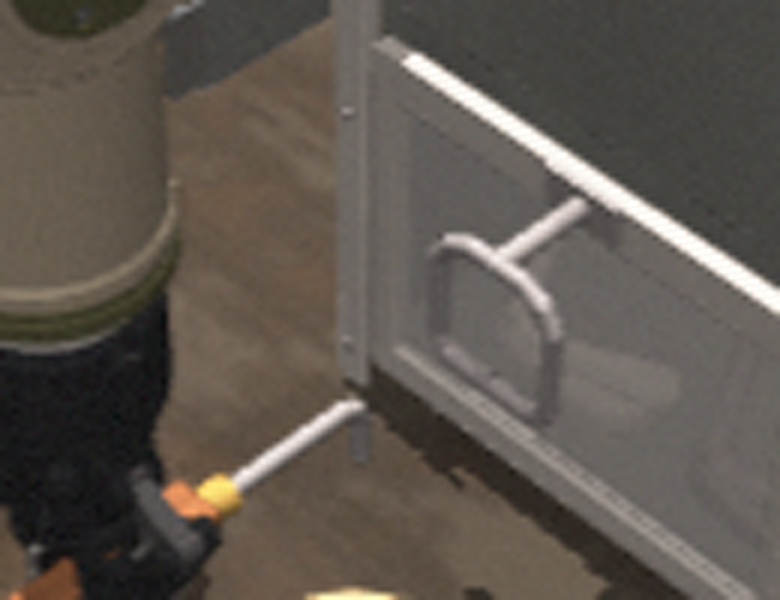

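View pics/wrist12.png

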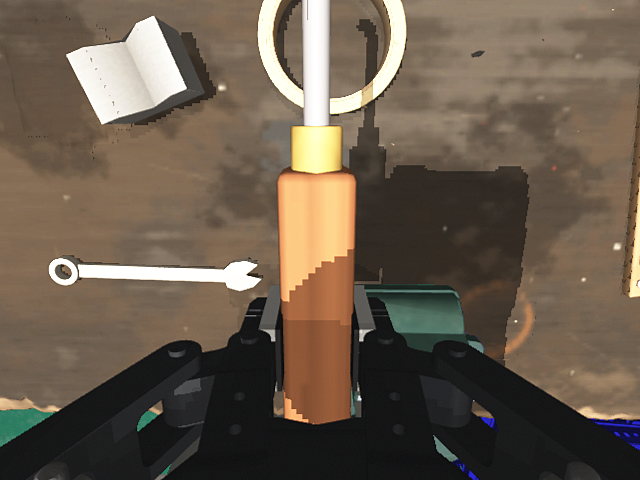

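```bash
python3 -m handwheel '[{"jaw":10,"delta_pos":[0,0.02,-0.01],"turn":-0.01},{"jaw":10,"delta_pos":[0.001,0.05,-0.01],"turn":-0.02},{"jaw":10,"delta_pos":[0.002,0.085,-0.01],"turn":-0.03},{"jaw":10,"delta_pos":[0.003,0.12,-0.01],"turn":-0.04},{"jaw":10,"delta_pos":[0.004,0.155,-0.01],"turn":-0.0485},{"jaw":10,"delta_pos":[0.005,0.19,-0.01],"turn":-0.0485},{"jaw":10,"delta_pos":[0.005,0.225,-0.01],"turn":-0.0485},{"jaw":10,"delta_pos":[0.005,0.255,-0.01],"turn":-0.0485},{"jaw":10,"delta_pos":[0.005,0.2755,-0.01],"turn":-0.0485},{"jaw":10,"delta_pos":[0.005,0.2755,-0.01],"turn":-0.0485}]'
python3 -m handwheel '[{"jaw":10,"delta_pos":[0,0,0],"turn":0},{"jaw":10,"delta_pos":[0,0,0],"turn":0}]'
python3 -c "
from h import *
to([.4503,-.3359,.042],.1597)
cv2.imwrite('pics/wrist13.png',camera('wrist')[:,:,::-1])
"
```

```text
clock: 13.92
position: [0.4491, -0.3409, 0.169]
ee_rot: [0.997, 0.077, -0.001, 0.002]
ft_force: [-1.0, 0.2, -0.5]
grip_width: 0.259
clock: 14.08
position: [0.4505, -0.3354, 0.1688]
ee_rot: [0.997, 0.08, -0.0, -0.0]
ft_force: [-0.4, 0.4, -0.5]
grip_width: 0.259
delta [-0.0002  0.0005  0.1268] turn 0.0001 | pos [ 0.4505 -0.3354  0.1688] grip 0.259 F [-0.4  0.4 -0.5] t 14.08 yaw -2.9815483678336734 tilt [-9.e-04  0.e+00 -1.e+00]
```

View pics/wrist13.png

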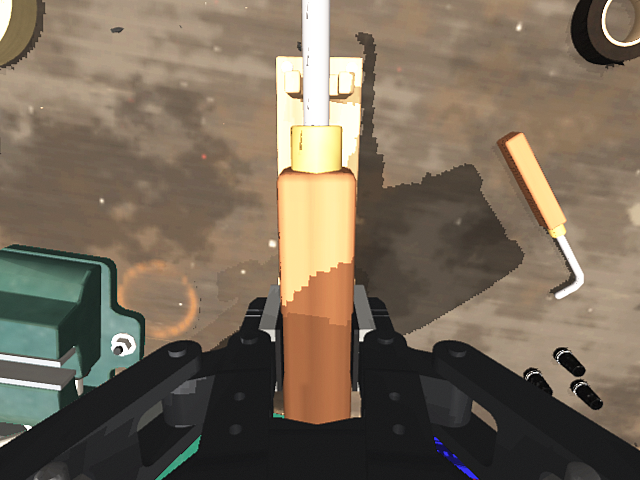

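```bash
python3 -m handwheel '[{"jaw":10,"delta_pos":[0,0,0.015],"turn":0},{"jaw":10,"delta_pos":[0,0,0.035],"turn":0},{"jaw":10,"delta_pos":[0,0,0.055],"turn":0},{"jaw":10,"delta_pos":[0,0,0.075],"turn":0},{"jaw":10,"delta_pos":[0,0,0.09],"turn":0},{"jaw":10,"delta_pos":[0,0,0.1],"turn":0},{"jaw":10,"delta_pos":[0,0,0.11],"turn":0},{"jaw":10,"delta_pos":[0,0,0.117],"turn":0},{"jaw":10,"delta_pos":[0,0,0.122],"turn":0},{"jaw":10,"delta_pos":[0,0,0.124],"turn":0}]'
python3 -m handwheel '[{"jaw":10,"delta_pos":[0,0,0.001],"turn":0},{"jaw":10,"delta_pos":[0,0,0.002],"turn":0},{"jaw":10,"delta_pos":[0,0,0.002],"turn":0}]'
python3 -c "
from h import *
to([.4503,-.3359,.041],.1597)
cv2.imwrite('pics/wrist14.png',camera('wrist')[:,:,::-1])
"
```

```text
clock: 14.97
position: [0.4502, -0.3357, 0.0449]
ee_rot: [0.997, 0.08, -0.0, -0.0]
ft_force: [-0.3, 0.1, -0.7]
grip_width: 0.262
clock: 15.22
position: [0.4503, -0.336, 0.0436]
ee_rot: [0.997, 0.08, 0.0, 0.0]
ft_force: [0.3, 0.3, -1.6]
grip_width: 0.259
delta [ 0.     -0.0001  0.0026] turn -0.0001 | pos [ 0.4503 -0.336   0.0436] grip 0.259 F [ 0.3  0.3 -1.6] t 15.22 yaw -2.982310714484954 tilt [ 6.e-04 -1.e-04 -1.e+00]
```

View pics/wrist14.png

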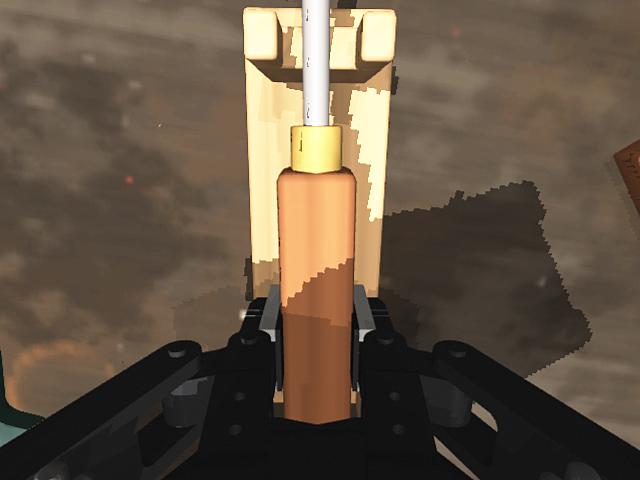

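Same view as at the grasp. Lower 2 mm more, then open gradually with low force.

```bash
python3 -m handwheel '[{"jaw":10,"delta_pos":[0,0,0.001],"turn":0},{"jaw":10,"delta_pos":[0,0,0.0025],"turn":0},{"jaw":10,"delta_pos":[0,0,0.0025],"turn":0}]'
python3 -m handwheel '[{"jaw":24,"delta_pos":[0,0,0],"turn":0},{"jaw":28,"delta_pos":[0,0,0],"turn":0},{"jaw":34,"delta_pos":[0,0,0],"turn":0},{"jaw":45,"delta_pos":[0,0,0],"turn":0},{"jaw":60,"delta_pos":[0,0,0],"turn":0},{"jaw":85,"delta_pos":[0,0,0],"turn":0},{"jaw":85,"delta_pos":[0,0,0],"turn":0},{"jaw":85,"delta_pos":[0,0,0],"turn":0},{"jaw":85,"delta_pos":[0,0,0],"turn":0},{"jaw":85,"delta_pos":[0,0,0],"turn":0}]' 20
python3 -c "
from h import *
cv2.imwrite('pics/wrist15.png',camera('wrist')[:,:,::-1])
"
```

```text
clock: 15.52
position: [0.4503, -0.336, 0.041]
ee_rot: [0.997, 0.08, 0.0, 0.0]
ft_force: [0.9, -0.2, 1.6]
grip_width: 0.266
clock: 16.35
position: [0.4501, -0.3359, 0.0408]
ee_rot: [0.997, 0.08, 0.0, -0.0]
ft_force: [-1.0, -0.5, 0.1]
grip_width: 0.995
```

View pics/wrist15.png

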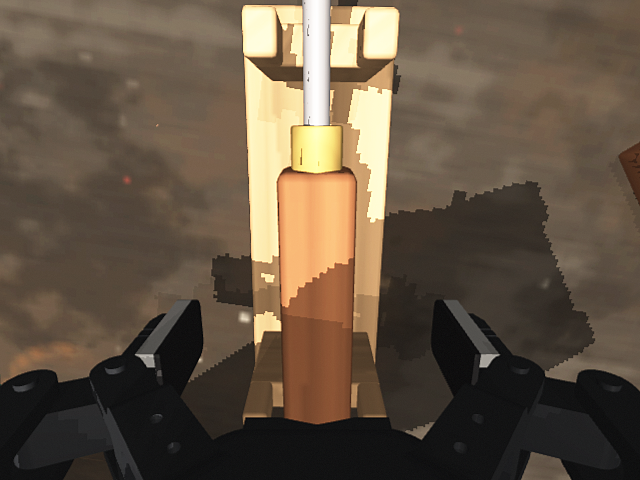

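Rod lies centred in both notches. Retreat straight up and look.

```bash
python3 -m handwheel '[{"jaw":85,"delta_pos":[0,0,-0.01],"turn":0},{"jaw":85,"delta_pos":[0,0,-0.03],"turn":0},{"jaw":85,"delta_pos":[0,0,-0.055],"turn":0},{"jaw":85,"delta_pos":[0,0,-0.085],"turn":0},{"jaw":85,"delta_pos":[0,0,-0.115],"turn":0},{"jaw":85,"delta_pos":[0,0,-0.145],"turn":0},{"jaw":85,"delta_pos":[0,0,-0.175],"turn":0},{"jaw":85,"delta_pos":[0,0,-0.2],"turn":0},{"jaw":85,"delta_pos":[0,0,-0.21],"turn":0},{"jaw":85,"delta_pos":[0,0,-0.21],"turn":0}]'
python3 -m handwheel '[{"jaw":85,"delta_pos":[0,0,0],"turn":0},{"jaw":85,"delta_pos":[0,0,0],"turn":0}]'
python3 -c "
from h import *
import pickle
pickle.dump(calibration('wrist'),open('w2.pkl','wb'))
cv2.imwrite('pics/wrist16.png',camera('wrist')[:,:,::-1])
cv2.imwrite('pics/scene16.png',camera('scene')[:,:,::-1])
crop('pics/wrist16.png',240,0,160,300,2,'pics/c19.png')
"
```

```text
clock: 17.23
position: [0.4507, -0.3368, 0.2534]
ee_rot: [0.997, 0.079, 0.002, 0.001]
ft_force: [0.2, 0.3, -1.1]
grip_width: 0.995
clock: 17.4
position: [0.4496, -0.3354, 0.2495]
ee_rot: [0.997, 0.08, -0.001, -0.001]
ft_force: [-0.7, 0.7, -0.2]
grip_width: 0.995
```

View pics/c19.png

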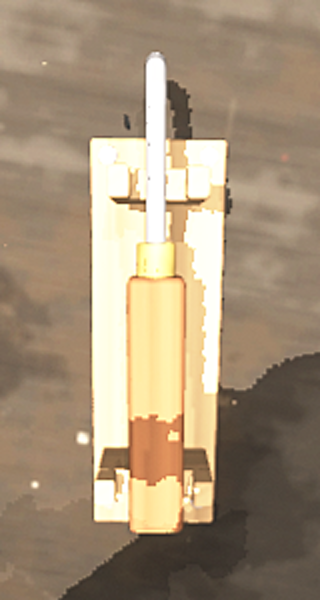

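View pics/scene16.png

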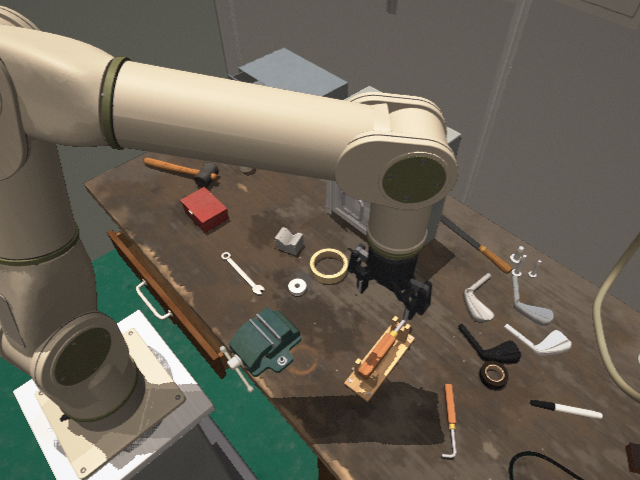

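```bash
python3 -c "
from h import *
cv2.imwrite('pics/top16.png',camera('top')[:,:,::-1])
crop('pics/top16.png',245,100,190,230,3,'pics/c20.png')
def sc(s):
    a=cv2.imread(s,0)[196:280,320:440]; return a
a,b,c=[sc('pics/scene%d.png'%i) for i in (10,11,12)]
import numpy as np
for p,q in ((a,b),(b,c),(a,c)):
    P=p[0:50,55:95].astype('float32');Q=q[0:50,55:95].astype('float32');print(cv2.phaseCorrelate(P,Q))
"
```

```text
((-0.027561566299951323, -0.00235262880021736), 0.9857329227924347)
((0.01844602066409351, 0.015413391360759476), 0.9737034366130829)
((-0.015606644574845063, 0.016300302154188984), 0.9996976158618927)
```

View pics/c20.png

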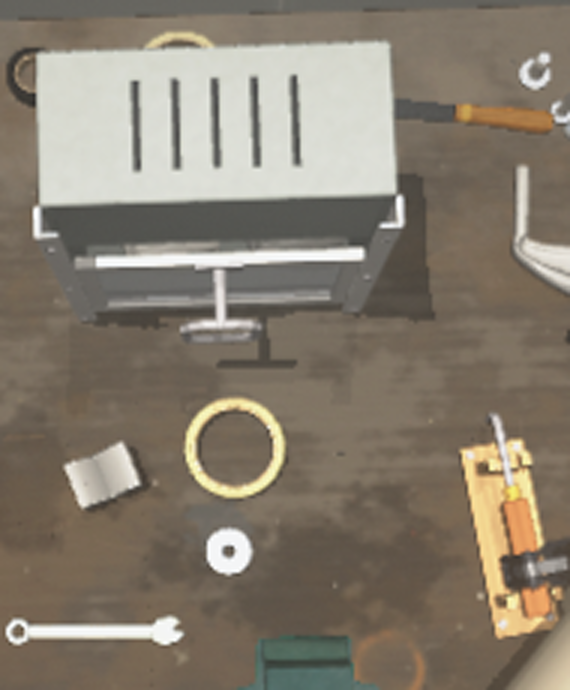

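```bash
python3 -c "
from workcell import *
print(hand_in())"
```

```text
the job is handed in; nothing more can be done
None
```

I pulled the sash shut with the hook rod, unhooked the rod and laid it back in its rest. I handed the job in at about 17.5 s of the 72 s allowed; no verdict was reported.

- **Sash:** at the end of the pull, the upward force on the tool rose from 1.4 to 10 N over the last 3 mm, which I take as the hard stop. Scene pictures before and after unhooking show it did not move (under 0.03 px). One check disagreed slightly: the ring's top bar sat about 1 px (roughly 3 mm) higher than predicted for a fully shut sash. That is about the calibration error and within the 6 mm limit.
- **Rod:** the last wrist picture shows it lying in both notches at the pose I took it from. I had measured that pose as about 4–5 mm back lengthways and 1–2 mm sideways of the rest's origin. The last top picture showed the hook at the front, as I found it. I judged the final pose by eye and did not measure it again.
- **Other things on the bench:** the V block, ring gauge, masking tape, spanner and tin box look unmoved in the last pictures. The arm hid the glue bottle in the last scene picture, but its path stayed well away from the bottle.
- **Robot:** the gripper was open and about 0.2 m above the rod when I handed in, touching nothing.

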